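# Weigh the pine offcut on the beam scale

### The arm

A 6-joint arm with a two-finger parallel gripper is mounted at the origin on the work surface; the furniture and walls round the work are solid. World frame = base frame: x ahead of the robot, y to its left, z up, the work surface at z = 0. Lengths are in m, angles in rad, forces in N, time in s.
With the tool pointing down it reaches from about 0.35 to 0.975 m from the base axis. Payload 4.9 kg.
Tool frame: the origin (TCP) lies at the very end of the fingers, on their centre line; the grasp point (between the pads) lies 19 mm behind it; z points along the fingers, y is the line along which they close (so a half turn about z gives the same grasp; the last joint's range is limited). The gripper opens to 85 mm and grips with 20 to 120 N. Pads are 22 mm wide; open, the fingers measure 114 mm over their backs; the gripper's body (76 mm by 85 mm) begins 54 mm behind the grasp point. The pads swing forward as they close: fully open they stand 13 mm farther back than shut.
Start: joints at [1.024, 0.053, 1.613, -0, 1.476, -0.119], TCP at [0.259, 0.569, 0.231] pointing down, gripper open.
Joint ranges: [-3.01, 3.01], [-1.01, 2.22], [0.06, 2.58], [-1.02, 4.17], [0.09, 2.62], [-3.14, 3.14]. Speed limits (rad/s): [2.57, 2.57, 3.14, 3.14, 3.14, 3.14].

### API

Orientations are given as a unit quaternion [w, x, y, z].
In Python, from plant import state, optics, ticket, nets gives the robot as it stands. The module is installed in compiled form; this text tells all that it offers.
- The arm moves only by the shell command python3 -m inch 'ROWS' [OPENING]. ROWS is JSON, a list of rows, each an object of numbers: "dx", "dy", "dz": the shift along the tool's x, y, z as a fraction of full scale; "rx", "ry", "rz": the turn, a rotation vector about the tool's x, y, z as a fraction of full scale. In form: [{"dx": .., "dy": .., "dz": .., "rx": .., "ry": .., "rz": ..}, ...]. A call has 1 to 5 rows; each row is the pose to reach, as a shift and turn from the pose commanded when the call began, along the tool's axes at that moment; what a row does not reach only later rows make up. Full scale, the value 1, is 0.8 m for a shift and 1.5 rad for a turn. A row lasts 1/10 s, in which the tool goes at most 50 mm and 8.59 degrees, less where a joint would pass 70% of its speed; a pose out of reach is approached as far as the arm can. A call with a number of a shift or a turn outside -1 to 1 is refused whole. A call with a gripper value outside its range is refused whole. OPENING is the opening, from -1 (shut) to 1 (fully open), set as the call begins (- or left out, the last holds). The fingers move at their own pace and stop on an object; the grip force is fixed at half the most. Time passes only in rows, so rows that repeat a pose let the fingers close. It gives the time, the measured TCP pose, the force, the opening and the grip force at its end, in the units of the state.
- state(): the state, without advancing time (a new reading comes with each control period).
- optics.grab_frame(name): name is "scene" or "top" or "wrist"; returns the picture (480x640x3 uint8, red, green, blue); there is no depth.
- optics.camera_info(name): a dict with "fx", "fy", "cx", "cy" (pixels), "k1" (the pictures are not rectified: a ray, as slopes to the right and down, at radius r is drawn at 1 + k1 r^2 times it, then the intrinsics apply), "R" (3x3) and "t" (3): a world point X has camera coordinates R X + t. Camera axes: x right, y down, z forward; pixel columns grow to the right and rows downward; lengths in m; the calibration is good to about 2 mm. A picture is of the moment at which its call begins: read the wrist's pose just before it. camera_info takes no time and is no camera call; for the wrist camera it gives the pose at the moment of the call.
- ticket.job_done(): hands the job in; it is judged then, once.
Trained networks look in the newest picture that a camera, given by its name, has taken for a name from the list of things; names that differ only in an ending like _2 or _b are one class to them, and where a whole thing is asked for, a point or a joint stands for the part that bears it (a point fixed in the world has none). Each returns a list of dicts, best first, with "confidence" (0 to 1); they miss things now and then, are a little off and sometimes report something else, mostly with a low value. They report only what shows in the picture. A call takes as long as a camera call.
- nets.boxes_of(camera, name): "bbox" ([centre column, centre row, width, height] in pixels, round what is visible of it).
- nets.outline_of(camera, name): "pixels" (480x640 bool, what is visible of it) and "bbox" ([centre column, centre row, width, height] in pixels, round what is visible of it).
The state is a dict: "time": time; "joint_pos": joint angles; "joint_vel": joint speeds; "joint_efforts": joint torques, N m; "tool_pos": TCP position; "tool_rot": TCP orientation; "contact_force": force on the tool from outside, world axes, zero at the start; "ft_torque": the same for the moment, N m; "gripper_width": opening from 0.0 (shut) to 1.0 (fully open); "grasp_force": force on a finger pad.
Only numpy, scipy, OpenCV 4.12 (cv2) and the standard library are available. Lean on these libraries where they do the work, as an engineer would, in place of code of your own. Each camera call takes 0.05 s, during which the arm holds its last target. There are 200 camera calls.

### The job

Weigh the pine offcut, the longest of the three blocks on the table: lay it flat in the hanging pan of the beam scale, then slide the brass poise along the beam until the beam comes to rest level, with its pointer on the dark band of the index plate. Let everything go, and leave the other things on the table where they are.

Things in the scene. Friction and masses are not known exactly. Their poses are not given: they have to be found in the camera images.
- pine_block: the work: plain pale pine offcut, 45 x 135 x 34 mm, 0.09 to 0.2 kg, lying flat on the table; of the three blocks it is the longest. Origin at the centre of its underside, x across its 45 mm width, y along its length, z up
- pine_centre (a point): the centre of the pine offcut, 17 mm above its underside, same axes as the block
- scale_stand: the scale's fixed grey stand: base plate 110 x 350 mm, 16 mm high, two cheeks carry the beam's pivot. Origin on the table below the pivot, which is 130 mm up. Its +y points along the level beam to the pan (the robot's left), -y to the poise and the index plate, x along the pivot. Turned by up to about 0.2 rad
- beam (a joint): tilt of the steel beam about its pivot: 0 = level, positive = pan side down, stops at -0.15 and +0.15 rad. It starts on the -0.15 stop, swings freely and settles in about 1 s. Stable: near balance each 1 mm that the poise moves outward changes the resting tilt by about -0.01 rad; more than 15 mm off, it lies on a stop. Empty, it is level with the poise at 0
- pan_floor (a point): centre of the upper face of the pan's floor; axes as the stand's, z up. Inside, the pan measures 174 mm along its x (the pivot's direction) by 84 mm along its y (along the beam); lip 8 mm high. Open from above
- poise (a joint): place of the brass poise on the beam, 0 to 0.14 m: 0 is nearest the pivot (45 mm from it), growing outward, away from the pan (towards the stand's -y). It starts at 0.02 to 0.04 and weighs 0.2 kg, slides with about 1.5 N of friction and stays where it is left. The pine offcut is balanced somewhere between 0.055 and 0.13
- poise_ball (a point): centre of the steel ball, 24 mm across, on a 10 mm stem on top of the poise: the grip to slide it by. 50 mm above the beam's middle line; the poise's body below it is 38 x 34 mm, its top 31 mm below the ball's centre. Axes as the beam's
- beam_tip (a point): end of the beam's thin dark pointer, about 0.27 m from the pivot, beyond the poise; at the height of index_mark when the beam is level, up to 40 mm higher or lower on the stops
- index_mark (a point): fixed point in front of the dark band (18 mm high) on the upright aluminium index plate at the end of the stand; the pointer stands before the middle of this band when the beam is level. The plate's top is 41 mm higher
- hardwood_block: bystander: dark hardwood offcut, 50 x 82 x 22 mm; origin centre of underside
- sanding_block: bystander: two-layer sanding block, 62 x 90 x 34 mm; origin centre of underside
- lubricant_can: bystander: upright spray can, 50 mm across, 146 mm high, at the back; origin centre of underside
- tea_mug: bystander: mug, 82 mm across, 91 mm high, at the back left; origin centre of underside
- g_clamp: bystander: G clamp, 134 x 60 x 19 mm, lying at the back right; origin centre of underside
- pan: the aluminium pan, hung on two trunnions in the fork at the beam's end, 130 mm from the pivot; origin midway between the trunnions, 45 mm above the pan's floor. It stays about upright and goes 19 mm up or down with the beam. Its end straps and the fork's arms (99 mm either side of the middle) and crossbar (88 mm towards the pivot) reach 6 mm above the origin

How it is judged:
By the outcome, as a careful person would: the job done as asked, in the order asked, and still so for the second after the job is handed in, with the robot touching nothing.
It also fails if it takes over 72 s, if anything falls off the work surface, if the arm or the gripper's body presses on something with over 40 N, if the wrist force passes 120 N, or if a joint passes its speed limit or range.

## Working session

There is one attempt and no reset: what is moved stays moved. The work goes in short steps, Python scripts to look and compute and a shell command to move; the robot and the scene stay as the last step left them, time stands still between calls to the robot, and variables do not carry over. Pictures are saved under pics/ and viewed, at most 10 in all, crops included, and the job is handed in when it is done.

```bash
mkdir -p pics; cat > h.py <<'E'
import numpy as np, cv2
from plant import state, optics, ticket, nets
from scipy.spatial.transform import Rotation as Rn
def ray(info,u,v):
    K=np.array([[info['fx'],0,info['cx']],[0,info['fy'],info['cy']],[0,0,1]]);
    x,y=cv2.undistortPoints(np.array([[[u,v]]],float),K,np.array([info['k1'],0,0,0]))[0,0]
    R=np.array(info['R']);t=np.array(info['t'])
    return -R.T@t, R.T@np.array([x,y,1.])
def onz(info,u,v,z):
    c,d=ray(info,u,v); return c+d*(z-c[2])/d[2]
def proj(info,X):
    p=np.array(info['R'])@X+np.array(info['t']);x,y=p[:2]/p[2];s=1+info['k1']*(x*x+y*y)
    return np.array([info['cx']+info['fx']*x*s,info['cy']+info['fy']*y*s])
def tri(obs):
    A=np.zeros((3,3));b=np.zeros(3)
    for i,u,v in obs:
        c,d=ray(i,u,v);d=d/np.linalg.norm(d);P=np.eye(3)-np.outer(d,d);A+=P;b+=P@c
    return np.linalg.solve(A,b)
def pose():
    s=state();q=np.array(s['tool_rot']);return s,np.array(s['tool_pos']),Rn.from_quat(q[[1,2,3,0]]).as_matrix()
def mask(cam,name):
    r=nets.outline_of(cam,name)
    return r[0] if r else None
E
python3 - <<'E'
from h import *
s,p,R=pose();print(s['time'],p,R.round(3),s['gripper_width'])
fs={}
for c in('top','scene'):
    f=optics.grab_frame(c);fs[c]=f;cv2.imwrite(f'pics/{c}0.png',f[:,:,::-1]);i=optics.camera_info(c)
    print(c,{k:np.round(v,3).tolist() for k,v in i.items()})
    for n in('pine_block','pan','poise','poise_ball','beam_tip','index_mark','scale_stand'):
        r=nets.boxes_of(c,n);print(n,[(np.round(x['bbox'],1).tolist(),round(x['confidence'],2)) for x in r[:2]])
m=mask('top','pine_block')
if m:
    i=optics.camera_info('top');pts=np.argwhere(m['pixels'])[:,::-1]
    w=np.array([onz(i,u,v,.034)[:2] for u,v in pts]);rc=cv2.minAreaRect((w*1000).astype(np.float32));print(rc)
print(state()['time'])
E
```

```text
0.0 [0.25895547 0.56813122 0.23005182] [[-0.91   0.415 -0.001]
 [ 0.415  0.91  -0.002]
 [ 0.    -0.002 -1.   ]] 1.0066161520941497
top {'fx': 545.536, 'fy': 545.536, 'cx': 319.722, 'cy': 235.91, 'k1': -0.147, 'R': [[-0.005, -1.0, 0.002], [-0.991, 0.004, -0.137], [0.137, -0.003, -0.991]], 't': [-0.016, 0.576, 1.404]}
pine_block [([442.8, 303.8, 49.9, 26.7], 0.84), ([448.9, 244.0, 30.2, 26.3], 0.71)]
pan [([231.2, 250.7, 40.5, 76.2], 0.92)]
poise [([312.0, 237.6, 17.3, 18.6], 0.62)]
poise_ball [([310.1, 234.0, 10.5, 17.8], 0.72), ([443.4, 300.1, 55.9, 29.7], 0.34)]
beam_tip [([293.0, 247.9, 173.8, 98.1], 0.92)]
index_mark [([296.0, 171.6, 18.8, 27.7], 0.71), ([301.4, 246.2, 187.0, 95.9], 0.67)]
scale_stand [([300.2, 246.4, 183.4, 87.8], 0.89), ([185.7, 296.8, 36.5, 33.3], 0.69)]
scene {'fx': 587.713, 'fy': 587.713, 'cx': 314.767, 'cy': 244.166, 'k1': -0.026, 'R': [[0.552, -0.834, -0.004], [-0.521, -0.341, -0.782], [0.65, 0.434, -0.623]], 't': [-0.348, 0.393, 1.325]}
pine_block [([380.0, 364.6, 54.3, 47.9], 0.66)]
pan [([235.2, 226.0, 63.7, 50.8], 0.81), ([380.9, 364.6, 53.2, 49.1], 0.2)]
poise [([301.7, 243.7, 16.2, 27.4], 0.68)]
poise_ball [([300.9, 240.7, 15.2, 24.2], 0.88)]
beam_tip [([280.9, 234.3, 146.9, 69.7], 0.78)]
index_mark [([291.4, 252.2, 171.2, 110.3], 0.57)]
scale_stand [([290.4, 250.9, 162.6, 112.6], 0.71), ([415.4, 329.4, 40.0, 28.1], 0.49)]
((397.69061279296875, -342.6734313964844), (138.1295623779297, 46.88520431518555), 79.88133239746094)
0.85
```

```bash
python3 - <<'E'
import cv2,numpy as np
a=cv2.imread('pics/top0.png')[150:370,150:530];b=cv2.imread('pics/scene0.png')[150:430,150:470]
a=cv2.resize(a,(800,463))
cv2.imwrite('pics/a.png',a);cv2.imwrite('pics/b.png',cv2.resize(b,(686,600)))
E
```

```text
(no output)
```

View pics/a.png

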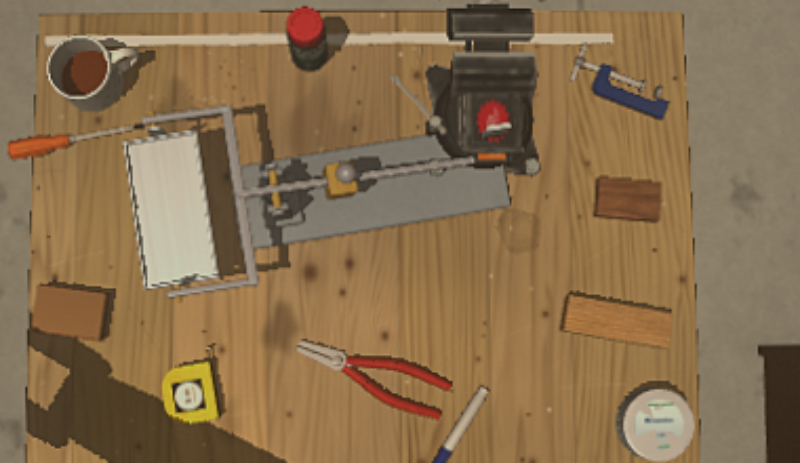

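View pics/b.png

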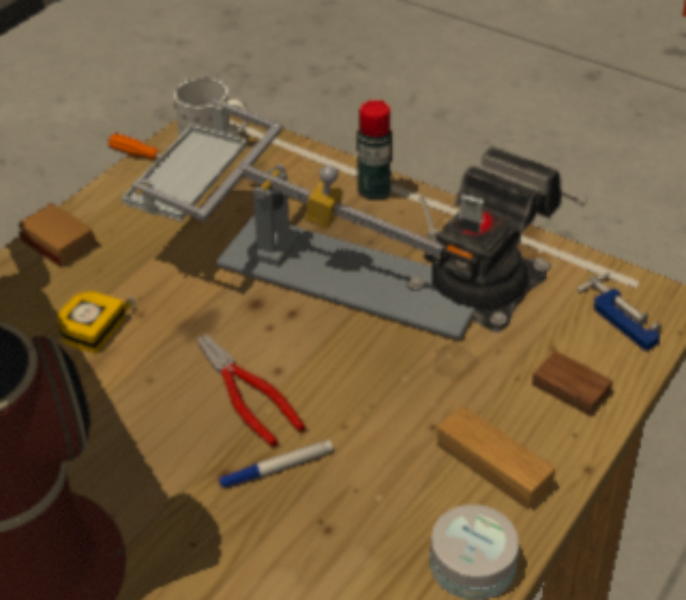

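The top view shows the pine offcut at about pixel (443,304), the pan at (231,251), and the ball at (311,233). A vise stands behind the far end of the beam near (375,210). In the scene view the beam lies pan-up.

```bash
cat >> h.py <<'E'
def go(X,yaw):
    "yaw: world angle of tool y, tool down"
    s,p,R=pose();y=np.array([np.cos(yaw),np.sin(yaw),0]);z=np.array([0,0,-1.]);T=np.stack([np.cross(y,z),y,z],1)
    d=R.T@(np.array(X)-p)/.8; r=Rn.from_matrix(R.T@T).as_rotvec()/1.5
    print('t',round(s['time'],2),'p',p.round(4),'F',np.round(s['contact_force'],1),'w',round(s['gripper_width'],3),'D',d.round(4),'R',r.round(4))
E
python3 - <<'E'
from h import *
t=optics.camera_info('top');s=optics.camera_info('scene')
print('ball',tri([(t,310.5,232.5),(s,303,231)]))
for u,v in[(127,140),(200,130),(218,278),(148,290)]: print('pan',onz(t,150+u/2.105,150+v/2.105,.108))
a=onz(t,150+240/2.105,150+192/2.105,.13+.013);b=onz(t,150+475/2.105,150+160/2.105,.10);print('beam',a,b,np.arctan2(*(a-b)[[1,0]]))
for q in[(245,166),(440,137),(255,248),(510,205)]: print('base',onz(t,150+q[0]/2.105,150+q[1]/2.105,.016))
print('vise top?',tri([(t,150+492/2.105,150+120/2.105),(s,150+478/2.144,150+218/2.144)]))
go([.5,-.05,.33],np.radians(20));go([.398,-.343,.2],np.radians(-10.1))
E
```

```text
ball [0.56901137 0.00148301 0.16743975]
pan [0.6178836  0.26007253 0.108     ]
pan [0.62958775 0.17134153 0.108     ]
pan [0.451064   0.14752895 0.108     ]
pan [0.43687609 0.23103904 0.108     ]
beam [0.54936401 0.11862931 0.143     ] [ 0.59263474 -0.16088535  0.1       ] 1.7243837848400623
base [0.59931565 0.12521595 0.016     ]
base [ 0.63590712 -0.1253216   0.016     ]
base [0.49395933 0.11165683 0.016     ]
base [ 0.54739253 -0.21369495  0.016     ]
vise top? [ 0.63730766 -0.18059237  0.12994889]
t 0.85 p [0.2593 0.5687 0.2313] F [-0.4  0.8  0.8] w 0.998 D [-0.5946 -0.5788 -0.1233] R [0.     0.     0.5293]
t 0.85 p [0.2593 0.5687 0.2313] F [-0.4  0.8  0.8] w 0.998 D [-0.6305 -0.965   0.0392] R [0.     0.     0.8795]
```

```bash
M='python3 -m inch'; python3 -m inch '[{"dz":-0.06},{"dx":-0.595,"dy":-0.579,"dz":-0.123,"rz":0.53},{"dx":-0.595,"dy":-0.579,"dz":-0.123,"rz":0.53},{"dx":-0.595,"dy":-0.579,"dz":-0.123,"rz":0.53},{"dx":-0.595,"dy":-0.579,"dz":-0.123,"rz":0.53}]' 1
python3 -c "
from h import *
go([.5,-.05,.33],np.radians(20))"
```

```text
t 0.85 p [0.2593 0.5687 0.2313] F [-0.4  0.8  0.8] w 0.998 D [-0.5946 -0.5788 -0.1233] R [0.     0.     0.5293]validation failed for argument at $[0]...
```

```bash
python3 -m inch '[{"dx":0,"dy":0,"dz":-0.06,"rx":0,"ry":0,"rz":0},{"dx":-0.595,"dy":-0.579,"dz":-0.123,"rx":0,"ry":0,"rz":0.53},{"dx":-0.595,"dy":-0.579,"dz":-0.123,"rx":0,"ry":0,"rz":0.53},{"dx":-0.595,"dy":-0.579,"dz":-0.123,"rx":0,"ry":0,"rz":0.53},{"dx":-0.595,"dy":-0.579,"dz":-0.123,"rx":0,"ry":0,"rz":0.53}]' 1
python3 -c "
from h import *
go([.5,-.05,.33],np.radians(20))"
```

```text
time: 1.35
tool_pos: [0.3319, 0.3812, 0.2948]
tool_rot: [0.0, 0.494, 0.87, 0.0]
contact_force: [0.3, 0.3, 1.6]
gripper_width: 0.998
grasp_force: 0.0
t 1.35 p [0.3319 0.3812 0.2948] F [0.3 0.3 1.6] w 0.998 D [-0.5706 -0.0955 -0.044 ] R [0.0005 0.     0.1258]
```

```bash
python3 -m inch '[{"dx":-0.57,"dy":-0.095,"dz":-0.03,"rx":0,"ry":0,"rz":0.126},{"dx":-0.57,"dy":-0.095,"dz":-0.03,"rx":0,"ry":0,"rz":0.126},{"dx":-0.57,"dy":-0.095,"dz":-0.03,"rx":0,"ry":0,"rz":0.126},{"dx":-0.57,"dy":-0.095,"dz":-0.03,"rx":0,"ry":0,"rz":0.126},{"dx":-0.57,"dy":-0.095,"dz":-0.03,"rx":0,"ry":0,"rz":0.126}]' 1
python3 -c "
from h import *
go([.398,-.343,.2],np.radians(-10.1))"
```

```text
time: 1.85
tool_pos: [0.424, 0.1489, 0.3079]
tool_rot: [0.0, 0.571, 0.821, 0.001]
contact_force: [0.7, 1.3, 0.0]
gripper_width: 1.004
grasp_force: 0.0
t 1.85 p [0.424  0.1489 0.3079] F [0.7 1.3 0. ] w 1.004 D [-0.5654 -0.244   0.1347] R [ 9.000e-04 -1.000e-04  3.537e-01]
```

```bash
python3 -m inch '[{"dx":-0.565,"dy":-0.24,"dz":0.0,"rx":0,"ry":0,"rz":0.354},{"dx":-0.565,"dy":-0.24,"dz":0.0,"rx":0,"ry":0,"rz":0.354},{"dx":-0.565,"dy":-0.24,"dz":0.0,"rx":0,"ry":0,"rz":0.354},{"dx":-0.565,"dy":-0.24,"dz":0.0,"rx":0,"ry":0,"rz":0.354},{"dx":-0.565,"dy":-0.24,"dz":0.0,"rx":0,"ry":0,"rz":0.354}]' 1
python3 -c "
from h import *
go([.398,-.343,.2],np.radians(-10.1))"
```

```text
time: 2.35
tool_pos: [0.4113, -0.1009, 0.3078]
tool_rot: [0.001, 0.767, 0.641, 0.0]
contact_force: [1.1, 0.4, -0.9]
gripper_width: 1.001
grasp_force: 0.0
t 2.35 p [ 0.4113 -0.1009  0.3078] F [ 1.1  0.4 -0.9] w 1.001 D [-0.3007  0.0372  0.1349] R [ 0.001   0.0001 -0.0014]
```

```bash
python3 -m inch '[{"dx":-0.3,"dy":0.037,"dz":0.1,"rx":0,"ry":0,"rz":0},{"dx":-0.3,"dy":0.037,"dz":0.1,"rx":0,"ry":0,"rz":0},{"dx":-0.3,"dy":0.037,"dz":0.1,"rx":0,"ry":0,"rz":0},{"dx":-0.3,"dy":0.037,"dz":0.1,"rx":0,"ry":0,"rz":0},{"dx":-0.3,"dy":0.037,"dz":0.1,"rx":0,"ry":0,"rz":0}]' 1
python3 -m inch '[{"dx":-0.016,"dy":0,"dz":0.0,"rx":0,"ry":0,"rz":0},{"dx":-0.016,"dy":0,"dz":0.0,"rx":0,"ry":0,"rz":0}]' >/dev/null
python3 -c "
from h import *
i=optics.camera_info('wrist');f=optics.grab_frame('wrist');cv2.imwrite('pics/w1.png',f[:,:,::-1])
m=mask('wrist','pine_block');print(m and (m['bbox'],m['confidence']))
pts=np.argwhere(m['pixels'])[:,::-1]
w=np.array([onz(i,u,v,.034)[:2] for u,v in pts[::7]]);print(cv2.minAreaRect((w*1000).astype(np.float32)))
go([.398,-.343,.2],np.radians(-10.1))"
```

```text
time: 2.85
tool_pos: [0.3984, -0.338, 0.2285]
tool_rot: [0.0, 0.767, 0.642, 0.0]
contact_force: [1.0, 1.0, 0.0]
gripper_width: 1.004
grasp_force: 0.0
([316.9, 204.4, 47.7, 134.4], 0.64)
((399.0309753417969, -344.33929443359375), (134.41368103027344, 44.60872268676758), 79.16517639160156)
t 3.15 p [ 0.397  -0.348   0.2296] F [ 0.7 -0.7 -1.1] w 1.002 D [0.0064 0.0001 0.037 ] R [ 0.0005 -0.0001 -0.0003]
```

View pics/w1.png

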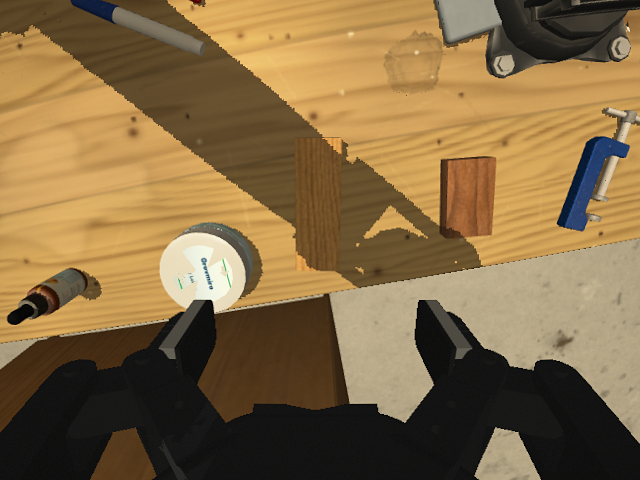

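The wrist view shows the pine offcut at about (318,204), upright in the image and between the pads, with clear room for the fingers.

```bash
python3 -m inch '[{"dx":0.0045,"dy":0.0025,"dz":0.06,"rx":0,"ry":0,"rz":0.008},{"dx":0.0045,"dy":0.0025,"dz":0.12,"rx":0,"ry":0,"rz":0.008},{"dx":0.0045,"dy":0.0025,"dz":0.18,"rx":0,"ry":0,"rz":0.008},{"dx":0.0045,"dy":0.0025,"dz":0.23,"rx":0,"ry":0,"rz":0.008},{"dx":0.0045,"dy":0.0025,"dz":0.255,"rx":0,"ry":0,"rz":0.008}]' 0.6
python3 -c "
from h import *
go([.399,-.3443,.006],np.radians(-10.8))"
```

```text
time: 3.65
tool_pos: [0.3985, -0.3417, 0.0219]
tool_rot: [-0.002, 0.77, 0.638, 0.0]
contact_force: [0.3, -0.5, 0.3]
gripper_width: 0.8
grasp_force: 0.0
t 3.65 p [ 0.3985 -0.3417  0.0219] F [ 0.3 -0.5  0.3] w 0.8 D [-0.0031  0.0013  0.0198] R [-0.0022 -0.0021  0.0014]
```

```bash
python3 -m inch '[{"dx":-0.003,"dy":0.001,"dz":0.018,"rx":0,"ry":0,"rz":0},{"dx":-0.003,"dy":0.001,"dz":0.018,"rx":0,"ry":0,"rz":0}]' 0.6
python3 -m inch '[{"dx":0,"dy":0,"dz":0,"rx":0,"ry":0,"rz":0},{"dx":0,"dy":0,"dz":0,"rx":0,"ry":0,"rz":0},{"dx":0,"dy":0,"dz":0,"rx":0,"ry":0,"rz":0},{"dx":0,"dy":0,"dz":0,"rx":0,"ry":0,"rz":0},{"dx":0,"dy":0,"dz":0,"rx":0,"ry":0,"rz":0}]' -1
```

```text
time: 3.85
tool_pos: [0.3997, -0.3464, 0.0096]
tool_rot: [-0.001, 0.77, 0.638, 0.0]
contact_force: [-0.9, -0.2, 0.2]
gripper_width: 0.795
grasp_force: 0.0
time: 4.35
tool_pos: [0.4012, -0.3493, 0.013]
tool_rot: [0.002, 0.771, 0.637, 0.0]
contact_force: [-0.1, 0.9, 7.1]
gripper_width: 0.511
grasp_force: 63.4
```

```bash
python3 -m inch '[{"dx":0,"dy":0,"dz":-0.05,"rx":0,"ry":0,"rz":0},{"dx":0,"dy":0,"dz":-0.11,"rx":0,"ry":0,"rz":0},{"dx":0,"dy":0,"dz":-0.17,"rx":0,"ry":0,"rz":0},{"dx":0,"dy":0,"dz":-0.23,"rx":0,"ry":0,"rz":0},{"dx":0,"dy":0,"dz":-0.29,"rx":0,"ry":0,"rz":0}]'
python3 -c "
from h import *
go([.45,-.05,.28],np.radians(40))"
```

```text
time: 4.85
tool_pos: [0.3992, -0.3475, 0.2447]
tool_rot: [0.0, 0.771, 0.637, -0.0]
contact_force: [1.5, -0.2, -2.1]
gripper_width: 0.511
grasp_force: 62.5
t 4.85 p [ 0.3992 -0.3475  0.2447] F [ 1.5 -0.2 -2.1] w 0.511 D [ 0.3772 -0.0076 -0.0443] R [ 2.000e-04  4.000e-04 -5.915e-01]
```

```bash
python3 -m inch '[{"dx":0.377,"dy":0,"dz":-0.05,"rx":0,"ry":0,"rz":-0.59},{"dx":0.377,"dy":0,"dz":-0.05,"rx":0,"ry":0,"rz":-0.59},{"dx":0.377,"dy":0,"dz":-0.05,"rx":0,"ry":0,"rz":-0.59},{"dx":0.377,"dy":0,"dz":-0.05,"rx":0,"ry":0,"rz":-0.59},{"dx":0.377,"dy":0,"dz":-0.05,"rx":0,"ry":0,"rz":-0.59}]'
python3 -c "
from h import *
go([.50,.20,.28],np.radians(98.8))"
```

```text
time: 5.35
tool_pos: [0.4459, -0.1026, 0.2759]
tool_rot: [0.001, 0.481, 0.877, 0.0]
contact_force: [0.3, -0.9, -1.7]
gripper_width: 0.515
grasp_force: 62.5
t 5.35 p [ 0.4459 -0.1026  0.2759] F [ 0.3 -0.9 -1.7] w 0.515 D [ 0.2829  0.26   -0.0052] R [ 1.00e-04  8.00e-04 -7.72e-01]
```

```bash
python3 -m inch '[{"dx":0.283,"dy":0.26,"dz":-0.005,"rx":0,"ry":0,"rz":-0.77},{"dx":0.283,"dy":0.26,"dz":-0.005,"rx":0,"ry":0,"rz":-0.77},{"dx":0.283,"dy":0.26,"dz":-0.005,"rx":0,"ry":0,"rz":-0.77},{"dx":0.283,"dy":0.26,"dz":-0.005,"rx":0,"ry":0,"rz":-0.77},{"dx":0.283,"dy":0.26,"dz":-0.005,"rx":0,"ry":0,"rz":-0.77}]'
python3 -c "
from h import *
go([.525,.20,.26],np.radians(98.8))"
```

```text
time: 5.85
tool_pos: [0.4912, 0.1435, 0.279]
tool_rot: [0.001, 0.126, 0.992, 0.0]
contact_force: [1.1, -0.2, -0.8]
gripper_width: 0.511
grasp_force: 62.5
t 5.85 p [0.4912 0.1435 0.279 ] F [ 1.1 -0.2 -0.8] w 0.511 D [-0.0232  0.079   0.0237] R [-0.      0.0007 -0.2714]
```

```bash
python3 -m inch '[{"dx":-0.023,"dy":0.079,"dz":0.02,"rx":0,"ry":0,"rz":-0.27},{"dx":-0.023,"dy":0.079,"dz":0.02,"rx":0,"ry":0,"rz":-0.27},{"dx":-0.023,"dy":0.079,"dz":0.02,"rx":0,"ry":0,"rz":-0.27},{"dx":-0.023,"dy":0.079,"dz":0.02,"rx":0,"ry":0,"rz":-0.27},{"dx":-0.023,"dy":0.079,"dz":0.02,"rx":0,"ry":0,"rz":-0.27}]'
python3 -c "
from h import *
i=optics.camera_info('wrist');f=optics.grab_frame('wrist');cv2.imwrite('pics/w2.png',f[:,:,::-1])
m=mask('wrist','pan');print(m and (m['bbox'],m['confidence']))
go([.534,.2025,.26],np.radians(98.8))"
```

```text
time: 6.35
tool_pos: [0.5253, 0.1976, 0.2627]
tool_rot: [0.0, -0.071, 0.997, -0.0]
contact_force: [-0.3, 0.8, -1.4]
gripper_width: 0.515
grasp_force: 62.6
([324.1, 133.4, 109.8, 27.9], 0.6)
t 6.45 p [0.5254 0.1973 0.263 ] F [ 0.4  0.7 -1.1] w 0.512 D [-0.0116  0.0049  0.0037] R [ 0.      0.0004 -0.0071]
```

View pics/w2.png

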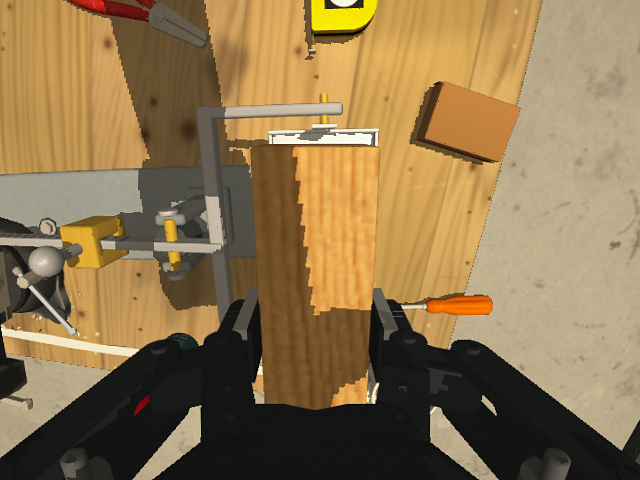

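The held pine lies lengthwise along the pan. The pan's near lip shows from (270,131) to (379,129), and the block's near end from (251,146) to (381,146).

```bash
python3 -c "
from h import *
i=optics.camera_info('wrist');s,p,R=pose()
for n,u,v,z in[('lipL',270,131,.112),('lipR',379,129,.112),('trun',324,113,.149),('blkL',251,146,p[2]+.026),('blkR',381,146,p[2]+.026),('beam',110,242,.136),('beam2',218,245,.143)]:
  X=onz(i,u,v,z);print(n,X.round(4),'tool',(R.T@(X-p)).round(4))
"
```

```text
lipL [0.4541 0.1498 0.112 ] tool [ 0.0775 -0.0368  0.1509]
lipR [0.4398 0.2378 0.112 ] tool [0.0791 0.0523 0.1509]
trun [0.4363 0.1908 0.149 ] tool [0.0892 0.0063 0.1139]
blkL [0.4584 0.1662 0.289 ] tool [ 0.0708 -0.0212 -0.026 ]
blkR [0.4523 0.2086 0.289 ] tool [ 0.0708  0.0216 -0.026 ]
beam [0.5599 0.0284 0.136 ] tool [-0.0101 -0.1721  0.127 ]
beam2 [0.5469 0.1215 0.143 ] tool [-0.0104 -0.0781  0.12  ]
```

```bash
python3 -m inch '[{"dx":-0.0166,"dy":0.009,"dz":0.0,"rx":0,"ry":0,"rz":-0.005},{"dx":-0.0166,"dy":0.009,"dz":0.05,"rx":0,"ry":0,"rz":-0.005},{"dx":-0.0166,"dy":0.009,"dz":0.10,"rx":0,"ry":0,"rz":-0.005},{"dx":-0.0166,"dy":0.009,"dz":0.145,"rx":0,"ry":0,"rz":-0.005},{"dx":-0.0166,"dy":0.009,"dz":0.17,"rx":0,"ry":0,"rz":-0.005}]'
python3 -m inch '[{"dx":0,"dy":0,"dz":0.012,"rx":0,"ry":0,"rz":0},{"dx":0,"dy":0,"dz":0.025,"rx":0,"ry":0,"rz":0},{"dx":0,"dy":0,"dz":0.038,"rx":0,"ry":0,"rz":0},{"dx":0,"dy":0,"dz":0.05,"rx":0,"ry":0,"rz":0},{"dx":0,"dy":0,"dz":0.05,"rx":0,"ry":0,"rz":0}]'
python3 -c "
from h import *
f=optics.grab_frame('scene');cv2.imwrite('pics/s2.png',cv2.resize(f[160:320,170:390,::-1],(770,560)))"
```

```text
time: 6.95
tool_pos: [0.5356, 0.2057, 0.123]
tool_rot: [-0.002, -0.075, 0.997, -0.0]
contact_force: [-0.6, 0.3, -2.2]
gripper_width: 0.51
grasp_force: 62.6
time: 7.45
tool_pos: [0.537, 0.2066, 0.0855]
tool_rot: [-0.001, -0.076, 0.997, -0.0]
contact_force: [-0.6, -0.4, -1.5]
gripper_width: 0.514
grasp_force: 62.7
```

View pics/s2.png

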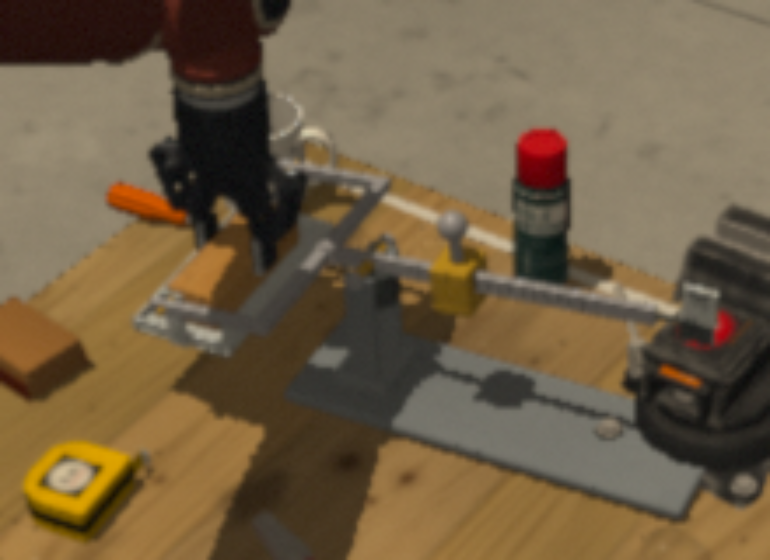

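The block lies in the pan and the pan has been pressed down, with the poise end raised. I'll go slightly lower, release and retreat.

```bash
python3 -m inch '[{"dx":0,"dy":0,"dz":0.007,"rx":0,"ry":0,"rz":0},{"dx":0,"dy":0,"dz":0.007,"rx":0,"ry":0,"rz":0}]'
python3 -m inch '[{"dx":0,"dy":0,"dz":0,"rx":0,"ry":0,"rz":0},{"dx":0,"dy":0,"dz":0,"rx":0,"ry":0,"rz":0},{"dx":0,"dy":0,"dz":0,"rx":0,"ry":0,"rz":0},{"dx":0,"dy":0,"dz":0,"rx":0,"ry":0,"rz":0}]' 0.5
python3 -m inch '[{"dx":0,"dy":0,"dz":-0.02,"rx":0,"ry":0,"rz":0},{"dx":0,"dy":0,"dz":-0.06,"rx":0,"ry":0,"rz":0},{"dx":0,"dy":0,"dz":-0.12,"rx":0,"ry":0,"rz":0},{"dx":0,"dy":0,"dz":-0.18,"rx":0,"ry":0,"rz":0},{"dx":0,"dy":0,"dz":-0.24,"rx":0,"ry":0,"rz":0}]'
python3 -c "
from h import *
go([.565,.0,.27],np.radians(98.8));go([.565,.0,.27],np.radians(8.8))"
```

```text
time: 7.7
tool_pos: [0.5376, 0.2069, 0.0808]
tool_rot: [0.0, -0.076, 0.997, 0.0]
contact_force: [0.5, -0.5, -0.8]
gripper_width: 0.511
grasp_force: 62.7
time: 8.1
tool_pos: [0.5378, 0.2068, 0.0813]
tool_rot: [0.0, -0.076, 0.997, 0.0]
contact_force: [-0.5, 0.7, 0.5]
gripper_width: 0.753
grasp_force: 0.0
time: 8.6
tool_pos: [0.5373, 0.2067, 0.2764]
tool_rot: [0.001, -0.076, 0.997, 0.0]
contact_force: [0.7, 0.5, 0.0]
gripper_width: 0.749
grasp_force: 0.0
t 8.6 p [0.5373 0.2067 0.2764] F [0.7 0.5 0. ] w 0.749 D [ 0.0051 -0.2607  0.0079] R [ 0.0001  0.001  -0.0006]
t 8.6 p [0.5373 0.2067 0.2764] F [0.7 0.5 0. ] w 0.749 D [ 0.0051 -0.2607  0.0079] R [8.0000e-04 7.0000e-04 1.0466e+00]
```

```bash
python3 - <<'E'
from h import *
t=optics.camera_info('top');s=optics.camera_info('scene')
A=lambda u,v:(t,150+u/2.105,150+v/2.105); B=lambda u,v:(s,150+u/2.144,150+v/2.144)
for a,b in[((395,78),(424,196)),((433,122),(437,236)),((455,58),(468,188)),((533,58),(558,180)),((492,120),(480,222))]: 
    X=tri([A(*a),B(*b)]);print(X.round(3),(proj(t,X)-A(*a)[1:]).round(1))
for c in('top','scene'):
    f=optics.grab_frame(c);i=optics.camera_info(c)
    r=nets.boxes_of(c,'poise_ball');print(c,[(np.round(x['bbox'],1).tolist(),round(x['confidence'],2)) for x in r[:2]])
    cv2.imwrite(f'pics/{c}3.png',f[:,:,::-1])
a=cv2.imread('pics/top3.png')[170:290,200:400];b=cv2.imread('pics/scene3.png')[170:290,220:420]
cv2.imwrite('pics/c.png',np.vstack([cv2.resize(a,(500,300)),cv2.resize(b,(500,300))]))
print(state()['joint_pos'])
E
```

```text
[ 0.701 -0.067  0.074] [ 0.3 -0.2]
[ 0.649 -0.116  0.062] [ 0.9 -0.7]
[ 0.713 -0.133  0.11 ] [-1.8  1.4]
[ 0.713 -0.237  0.162] [ 4.8 -3.5]
[ 0.639 -0.182  0.123] [ 0.9 -0.7]
top [([310.0, 234.6, 13.7, 16.8], 0.5)]
scene [([300.5, 234.9, 16.7, 29.1], 0.54)]
[ 2.38100667e-01 -8.79511978e-02  1.67685360e+00 -3.30843383e-05
  1.54719793e+00 -1.48544866e+00]
```

View pics/c.png

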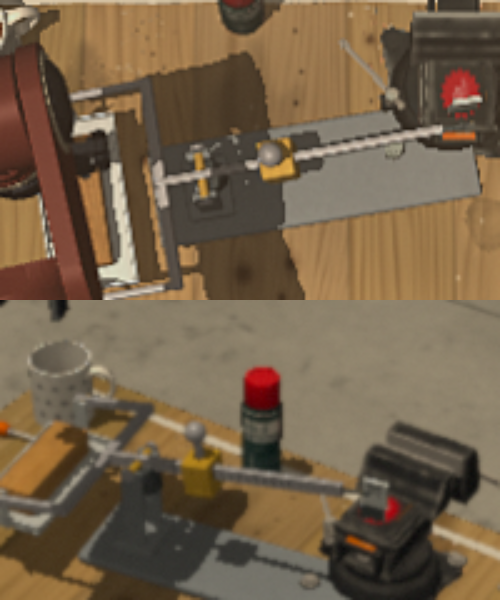

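The block lies flat in the pan and the beam rests pan-down. The ball is at crop (268,152) in the top view and (195,132) in the scene view, and the vise is all lower than the ball.

```bash
python3 -m inch '[{"dx":0.005,"dy":-0.05,"dz":0,"rx":0,"ry":0,"rz":1},{"dx":0.005,"dy":-0.1,"dz":0,"rx":0,"ry":0,"rz":1},{"dx":0.005,"dy":-0.15,"dz":0,"rx":0,"ry":0,"rz":1},{"dx":0.005,"dy":-0.2,"dz":0,"rx":0,"ry":0,"rz":1},{"dx":0.005,"dy":-0.25,"dz":0,"rx":0,"ry":0,"rz":1}]' 1
python3 - <<'E'
from h import *
t=optics.camera_info('top');s=optics.camera_info('scene')
X=tri([(t,307.2,230.8),(s,298,222.8)]);print(X,proj(t,X),proj(s,X))
go([X[0],X[1],.25],np.radians(8.8))
E
```

```text
time: 9.3
tool_pos: [0.563, 0.0071, 0.2709]
tool_rot: [-0.002, 0.297, 0.955, -0.0]
contact_force: [1.5, -0.9, -0.2]
gripper_width: 1.0
grasp_force: 0.0
[0.56720639 0.01171453 0.19255147] [307.1152776  230.86984108] [298.09599122 222.78812352]
t 9.3 p [0.563  0.0071 0.2709] F [ 1.5 -0.9 -0.2] w 1.0 D [-0.0012  0.0078  0.0261] R [-0.0019 -0.0016  0.5426]
```

```bash
python3 -m inch '[{"dx":-0.001,"dy":0.008,"dz":0,"rx":0,"ry":0,"rz":0.542},{"dx":-0.001,"dy":0.008,"dz":0,"rx":0,"ry":0,"rz":0.542},{"dx":-0.001,"dy":0.008,"dz":0,"rx":0,"ry":0,"rz":0.542},{"dx":-0.001,"dy":0.008,"dz":0,"rx":0,"ry":0,"rz":0.542},{"dx":-0.001,"dy":0.008,"dz":0,"rx":0,"ry":0,"rz":0.542}]'
python3 - <<'E'
from h import *
i=optics.camera_info('wrist');s,p,R=pose();f=optics.grab_frame('wrist');cv2.imwrite('pics/w3.png',f[:,:,::-1])
r=nets.boxes_of('wrist','poise_ball');print([(np.round(x['bbox'],1).tolist(),round(x['confidence'],2)) for x in r[:2]])
for x in r[:2]:
    X=onz(i,*x['bbox'][:2],.1926);print(X)
print('expect',proj(i,np.array([.567,.0117,.1926])))
go([.567,.0117,.178],np.radians(8.8))
E
```

```text
time: 9.8
tool_pos: [0.5672, 0.0134, 0.2707]
tool_rot: [-0.002, 0.626, 0.78, -0.001]
contact_force: [0.0, -0.3, 0.5]
gripper_width: 1.0
grasp_force: 0.0
[([315.8, 244.9, 44.5, 48.0], 0.79)]
[0.56691825 0.01676691 0.1926    ]
expect [314.30373186 251.89035511]
t 9.9 p [0.5673 0.0134 0.271 ] F [ 0.4  0.3 -0.2] w 1.0 D [-0.0021 -0.0005  0.1162] R [-0.0023 -0.0007  0.0467]
```

View pics/w3.png

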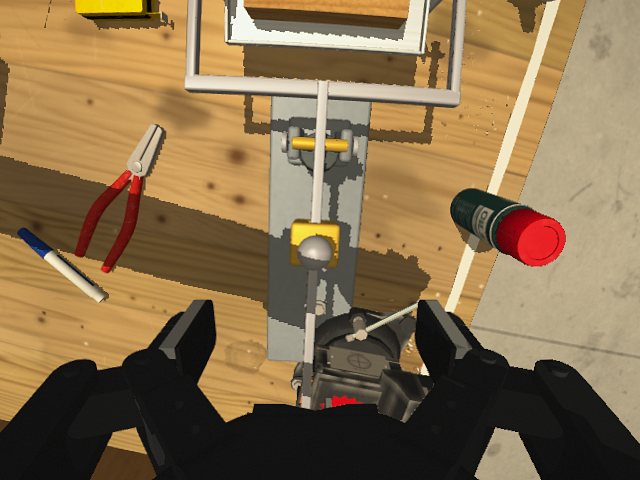

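```bash
python3 -m inch '[{"dx":-0.002,"dy":0,"dz":0.03,"rx":0,"ry":0,"rz":0.045},{"dx":-0.002,"dy":0,"dz":0.06,"rx":0,"ry":0,"rz":0.045},{"dx":-0.002,"dy":0,"dz":0.09,"rx":0,"ry":0,"rz":0.045},{"dx":-0.002,"dy":0,"dz":0.12,"rx":0,"ry":0,"rz":0.045},{"dx":-0.002,"dy":0,"dz":0.12,"rx":0,"ry":0,"rz":0.045}]'
python3 -m inch '[{"dx":0,"dy":0,"dz":0,"rx":0,"ry":0,"rz":0},{"dx":0,"dy":0,"dz":0,"rx":0,"ry":0,"rz":0},{"dx":0,"dy":0,"dz":0,"rx":0,"ry":0,"rz":0},{"dx":0,"dy":0,"dz":0,"rx":0,"ry":0,"rz":0},{"dx":0,"dy":0,"dz":0,"rx":0,"ry":0,"rz":0}]' -1
python3 - <<'E'
from h import *
# camera pose at picture w3: same orientation, shift with tool
i=optics.camera_info('wrist');s,p,R=pose()
t=optics.camera_info('top')
print('pivot top',onz(t,200+202/2.5,170+177/2.5,.137))
go(p,np.radians(8.8))
E
```

```text
time: 10.4
tool_pos: [0.5652, 0.0122, 0.1715]
tool_rot: [-0.004, 0.649, 0.761, -0.003]
contact_force: [-1.8, -0.3, -0.4]
gripper_width: 1.005
grasp_force: 0.0
time: 10.9
tool_pos: [0.567, 0.0113, 0.1772]
tool_rot: [-0.001, 0.65, 0.76, -0.002]
contact_force: [-6.6, -2.1, 2.0]
gripper_width: 0.242
grasp_force: 58.5
pivot top [0.55098106 0.0777642  0.137     ]
t 10.9 p [0.567  0.0113 0.1772] F [-6.6 -2.1  2. ] w 0.242 D [0. 0. 0.] R [-0.0033  0.0004  0.0019]
```

```bash
python3 -m inch '[{"dx":-0.02,"dy":-0.001,"dz":0.007,"rx":0,"ry":0,"rz":0},{"dx":-0.04,"dy":-0.001,"dz":0.015,"rx":0,"ry":0,"rz":0},{"dx":-0.06,"dy":-0.001,"dz":0.015,"rx":0,"ry":0,"rz":0},{"dx":-0.08,"dy":-0.001,"dz":0.015,"rx":0,"ry":0,"rz":0},{"dx":-0.099,"dy":-0.001,"dz":0.015,"rx":0,"ry":0,"rz":0}]'
python3 -m inch '[{"dx":0,"dy":0,"dz":0,"rx":0,"ry":0,"rz":0},{"dx":0,"dy":0,"dz":0,"rx":0,"ry":0,"rz":0},{"dx":0,"dy":0,"dz":0,"rx":0,"ry":0,"rz":0}]'
```

```text
time: 11.4
tool_pos: [0.5799, -0.0677, 0.1651]
tool_rot: [-0.001, 0.65, 0.76, -0.0]
contact_force: [-3.3, 0.3, 0.1]
gripper_width: 0.238
grasp_force: 58.9
time: 11.7
tool_pos: [0.5799, -0.0673, 0.1652]
tool_rot: [0.0, 0.65, 0.76, -0.001]
contact_force: [-5.3, -3.1, 1.0]
gripper_width: 0.244
grasp_force: 59.0
```

```bash
python3 -m inch '[{"dx":0,"dy":0,"dz":0,"rx":0,"ry":0,"rz":0},{"dx":0,"dy":0,"dz":0,"rx":0,"ry":0,"rz":0},{"dx":0,"dy":0,"dz":0,"rx":0,"ry":0,"rz":0},{"dx":0,"dy":0,"dz":0,"rx":0,"ry":0,"rz":0},{"dx":0,"dy":0,"dz":0,"rx":0,"ry":0,"rz":0}]' 1 >/dev/null
for k in 1 2; do python3 -m inch '[{"dx":0,"dy":0,"dz":0,"rx":0,"ry":0,"rz":0},{"dx":0,"dy":0,"dz":0,"rx":0,"ry":0,"rz":0},{"dx":0,"dy":0,"dz":0,"rx":0,"ry":0,"rz":0},{"dx":0,"dy":0,"dz":0,"rx":0,"ry":0,"rz":0},{"dx":0,"dy":0,"dz":0,"rx":0,"ry":0,"rz":0}]' ; done
python3 - <<'E'
from h import *
f=optics.grab_frame('scene');w=optics.grab_frame('wrist');t=optics.grab_frame('top')
a=cv2.resize(f[200:300,240:400,::-1],(640,400));b=cv2.resize(t[180:260,280:400,::-1],(300,200));c=cv2.resize(w[:,:,::-1],(320,240))
o=np.zeros((600,800,3),np.uint8);o[:400,:640]=a;o[400:600,:300]=b;o[360:,480:]=c
cv2.imwrite('pics/m1.png',o)
for c in('scene','wrist'):
    for n in('poise_ball','pan','index_mark'):
        r=nets.boxes_of(c,n);print(c,n,[(np.round(x['bbox'],1).tolist(),round(x['confidence'],2)) for x in r[:1]])
E
```

```text
time: 12.7
tool_pos: [0.5802, -0.0666, 0.165]
tool_rot: [-0.0, 0.65, 0.76, 0.0]
contact_force: [-0.4, 0.4, 0.1]
gripper_width: 0.998
grasp_force: 0.0
time: 13.2
tool_pos: [0.5802, -0.0666, 0.165]
tool_rot: [0.0, 0.65, 0.76, -0.0]
contact_force: [-0.6, 0.6, -0.6]
gripper_width: 0.998
grasp_force: 0.0
scene poise_ball [([322.9, 251.8, 18.1, 27.1], 0.77)]
scene pan [([234.9, 227.8, 58.9, 53.7], 0.85)]
scene index_mark [([291.4, 253.7, 174.1, 111.0], 0.68)]
wrist poise_ball [([314.7, 273.8, 64.8, 111.7], 0.69)]
wrist pan []
wrist index_mark [([315.7, 188.7, 141.2, 377.4], 0.79)]
```

View pics/m1.png

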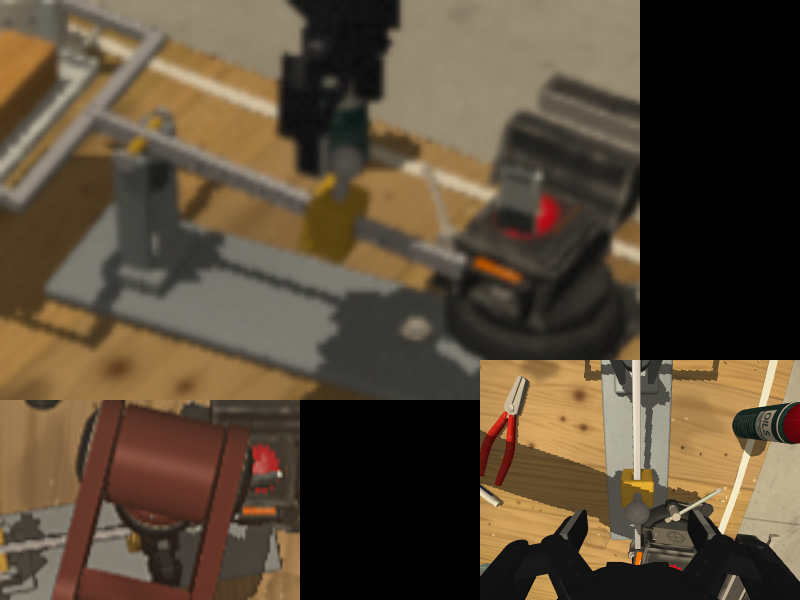

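The wrist and scene views show the ball free between the open fingers. The beam lies poise-down, with the ball at about scene (327,240), so the poise is too far out.

```bash
cat >> h.py <<'E'
PIV=np.array([.5525,.076,.13]);YAW=1.724
def bpt(r,h,th):
    "point on beam: r outward from pivot, h above centre line, tilt th (+ pan down)"
    o=-np.array([np.cos(YAW),np.sin(YAW),0]);u=np.array([0,0,1.])
    return PIV+o*(r*np.cos(th)-h*np.sin(th))+u*(r*np.sin(th)+h*np.cos(th))
def tilt(save=None):
    i=optics.camera_info('scene');f=optics.grab_frame('scene');m=mask('scene','beam_tip');b=mask('scene','poise_ball')
    if save: cv2.imwrite(save,f[:,:,::-1])
    M=m['pixels'];print('bbox',m['bbox'],round(m['confidence'],2),'ball',b and (b['bbox'],round(b['confidence'],2)))
    x=b['bbox'] if b else [0,0,0,0];obs=[]
    for c in range(282,352):
        if abs(c-x[0])<x[2]/2+3: continue
        q=np.flatnonzero(M[:,c])
        if len(q) and np.ptp(q)<12: obs.append((c,q.mean(),len(q)))
    O=np.array(obs);out=[]
    for th in np.arange(-.2,.2,.002):
        P=np.array([proj(i,bpt(r,0,th)) for r in np.linspace(-.02,.27,30)])
        e=O[:,1]-np.interp(O[:,0],P[:,0],P[:,1]);k=O[:,0]>O[:,0].min()-1
        out.append((np.median(np.abs(e)),th,np.median(e)))
    best=min(out);print('n',len(O),'cols',O[:,0].min(),O[:,0].max(),'thick',np.median(O[:,2]),'tilt',round(best[1],3),'res',round(best[0],2))
    return f,M
E
python3 - <<'E'
from h import *
from scipy.optimize import least_squares
i=optics.camera_info('scene')
for b in[(303,231),(298,222.8),(326.75,240)]:
    s=least_squares(lambda v:proj(i,bpt(.045+v[0],.05,v[1]))-b,[.05,0]);print('p,th',s.x.round(4))
f,M=tilt()
for c,r in((265,230.5),(353.75,265.5)): pass
s=least_squares(lambda v:np.r_[proj(i,bpt(-.042,0,v[0]))[1]-230.5,proj(i,bpt(v[1],0,v[0]))-[353.75,265.5]],[0,.25]);print('line',s.x)
E
```

```text
p,th [ 0.0334 -0.0833]
p,th [0.0357 0.219 ]
p,th [ 0.1031 -0.0984]
bbox [280.9, 233.6, 147.9, 71.5] 0.8 ball ([324.4, 251.5, 16.1, 24.4], 0.53)
n 48 cols 282.0 351.0 thick 6.0 tilt -0.104 res 0.36
line [-0.11209265  0.2334158 ]
```

```bash
python3 -m inch '[{"dx":-0.009,"dy":0,"dz":0.015,"rx":0,"ry":0,"rz":0},{"dx":-0.009,"dy":0,"dz":0.031,"rx":0,"ry":0,"rz":0},{"dx":-0.009,"dy":0,"dz":0.031,"rx":0,"ry":0,"rz":0}]' 1
python3 -m inch '[{"dx":0,"dy":0,"dz":0,"rx":0,"ry":0,"rz":0},{"dx":0,"dy":0,"dz":0,"rx":0,"ry":0,"rz":0},{"dx":0,"dy":0,"dz":0,"rx":0,"ry":0,"rz":0},{"dx":0,"dy":0,"dz":0,"rx":0,"ry":0,"rz":0},{"dx":0,"dy":0,"dz":0,"rx":0,"ry":0,"rz":0}]' -1
python3 -c "
from h import *
go([.5525+.123*.153,.076-.123*.988,.161],np.radians(8.8))"
```

```text
time: 14.1
tool_pos: [0.5793, -0.0735, 0.1365]
tool_rot: [-0.003, 0.65, 0.76, -0.001]
contact_force: [-1.0, 0.3, -0.7]
gripper_width: 0.996
grasp_force: 0.0
time: 14.6
tool_pos: [0.5809, -0.0739, 0.1404]
tool_rot: [-0.0, 0.65, 0.76, -0.001]
contact_force: [-2.8, -1.3, 0.7]
gripper_width: 0.242
grasp_force: 58.6
t 14.6 p [ 0.5809 -0.0739  0.1404] F [-2.8 -1.3  0.7] w 0.242 D [ 0.0369 -0.0063 -0.0258] R [-0.0008  0.0004  0.0017]
```

```bash
python3 -m inch '[{"dx":0.008,"dy":-0.001,"dz":-0.012,"rx":0,"ry":0,"rz":0},{"dx":0.016,"dy":-0.001,"dz":-0.025,"rx":0,"ry":0,"rz":0},{"dx":0.027,"dy":-0.001,"dz":-0.025,"rx":0,"ry":0,"rz":0},{"dx":0.037,"dy":-0.001,"dz":-0.025,"rx":0,"ry":0,"rz":0},{"dx":0.037,"dy":-0.001,"dz":-0.025,"rx":0,"ry":0,"rz":0}]'
for k in 1 2 3; do python3 -m inch '[{"dx":0,"dy":0,"dz":0,"rx":0,"ry":0,"rz":0},{"dx":0,"dy":0,"dz":0,"rx":0,"ry":0,"rz":0},{"dx":0,"dy":0,"dz":0,"rx":0,"ry":0,"rz":0},{"dx":0,"dy":0,"dz":0,"rx":0,"ry":0,"rz":0},{"dx":0,"dy":0,"dz":0,"rx":0,"ry":0,"rz":0}]' 1 >/dev/null; done
python3 -c "
from h import *
tilt('pics/s5.png');go([.5525,.076,.161],np.radians(8.8))"
```

```text
time: 15.1
tool_pos: [0.5757, -0.0428, 0.16]
tool_rot: [-0.0, 0.649, 0.76, 0.001]
contact_force: [0.2, 1.8, -1.9]
gripper_width: 0.243
grasp_force: 58.8
bbox [287.3, 234.7, 158.8, 59.6] 0.82 ball ([316.4, 241.5, 15.9, 19.8], 0.79)
n 45 cols 284.0 351.0 thick 7.0 tilt 0.136 res 0.48
t 16.75 p [ 0.5759 -0.0445  0.1602] F [ 0.3  0.5 -0.2] w 1.003 D [ 0.1534 -0.0055 -0.001 ] R [0.     0.     0.0016]
```

```bash
python3 -m inch '[{"dx":0.007,"dy":0,"dz":-0.018,"rx":0,"ry":0,"rz":0},{"dx":0.007,"dy":0,"dz":-0.018,"rx":0,"ry":0,"rz":0}]' 1 >/dev/null
python3 -m inch '[{"dx":0,"dy":0,"dz":0,"rx":0,"ry":0,"rz":0},{"dx":0,"dy":0,"dz":0,"rx":0,"ry":0,"rz":0},{"dx":0,"dy":0,"dz":0,"rx":0,"ry":0,"rz":0},{"dx":0,"dy":0,"dz":0,"rx":0,"ry":0,"rz":0},{"dx":0,"dy":0,"dz":0,"rx":0,"ry":0,"rz":0}]' -1
python3 -m inch '[{"dx":-0.003,"dy":0,"dz":0.009,"rx":0,"ry":0,"rz":0},{"dx":-0.006,"dy":0,"dz":0.018,"rx":0,"ry":0,"rz":0},{"dx":-0.014,"dy":0,"dz":0.018,"rx":0,"ry":0,"rz":0},{"dx":-0.0215,"dy":0,"dz":0.018,"rx":0,"ry":0,"rz":0},{"dx":-0.0215,"dy":0,"dz":0.018,"rx":0,"ry":0,"rz":0}]'
for k in 1 2 3 4; do python3 -m inch '[{"dx":0,"dy":0,"dz":0,"rx":0,"ry":0,"rz":0},{"dx":0,"dy":0,"dz":0,"rx":0,"ry":0,"rz":0},{"dx":0,"dy":0,"dz":0,"rx":0,"ry":0,"rz":0},{"dx":0,"dy":0,"dz":0,"rx":0,"ry":0,"rz":0},{"dx":0,"dy":0,"dz":0,"rx":0,"ry":0,"rz":0}]' 1 >/dev/null; done
python3 -c "
from h import *
tilt('pics/s6.png');tilt();go([.5525,.076,.161],np.radians(8.8))
f=optics.grab_frame('scene');f2=cv2.imread('pics/s5.png')
o=np.vstack([cv2.resize(f[205:275,250:380,::-1],(520,280),interpolation=2),cv2.resize(f2[205:275,250:380],(520,280),interpolation=2)]);cv2.imwrite('pics/m2.png',o)"
```

```text
time: 17.45
tool_pos: [0.575, -0.039, 0.1744]
tool_rot: [-0.0, 0.65, 0.76, 0.0]
contact_force: [0.6, 0.7, 0.5]
gripper_width: 0.243
grasp_force: 58.6
time: 17.95
tool_pos: [0.578, -0.0569, 0.1603]
tool_rot: [0.0, 0.65, 0.76, -0.0]
contact_force: [1.6, 0.1, 1.8]
gripper_width: 0.243
grasp_force: 58.9
bbox [282.4, 231.2, 147.5, 55.9] 0.68 ball ([318.4, 244.1, 17.1, 24.5], 0.83)
n 46 cols 283.0 351.0 thick 6.0 tilt 0.014 res 0.44
bbox [284.7, 232.5, 158.6, 60.3] 0.91 ball ([318.2, 244.7, 16.6, 31.4], 0.83)
n 46 cols 283.0 351.0 thick 6.0 tilt 0.02 res 0.44
t 20.25 p [ 0.5777 -0.056   0.1602] F [ 0.4 -0.1 -0.4] w 1.003 D [ 0.1679 -0.0055 -0.001 ] R [-0.     -0.      0.0016]
```

View pics/m2.png

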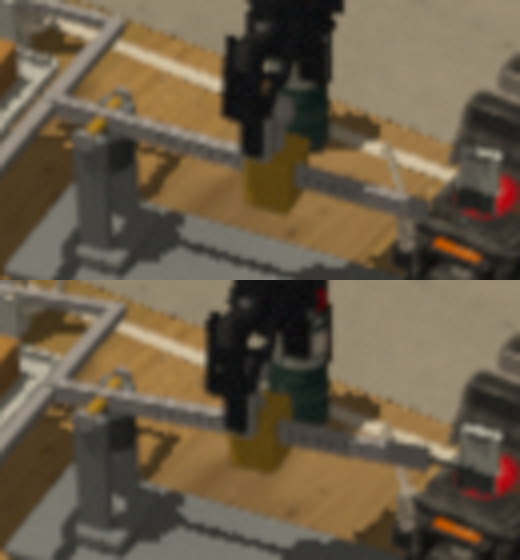

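The latest view shows the beam near level. For a fine check I'll raise the arm and look obliquely at the pointer and the index plate.

```bash
python3 -m inch '[{"dx":0,"dy":0,"dz":-0.04,"rx":0,"ry":0,"rz":0},{"dx":0,"dy":0,"dz":-0.09,"rx":0,"ry":0,"rz":0},{"dx":0,"dy":0,"dz":-0.15,"rx":0,"ry":0,"rz":0},{"dx":0,"dy":0,"dz":-0.2,"rx":0,"ry":0,"rz":0},{"dx":0,"dy":0,"dz":-0.22,"rx":0,"ry":0,"rz":0}]' 1
python3 - <<'E'
from h import *
i=optics.camera_info('wrist');s,p,R=pose()
Rc=np.array(i['R']);c=-Rc.T@np.array(i['t']);co=R.T@(c-p);Rtc=Rc@R   # cam<-tool
print('cam in tool',co.round(3),'view axis in tool',(R.T@Rc.T@[0,0,1]).round(3))
mark=bpt(.272,0,0)
for a in(.5,.7,.9):
  Rn_=R@Rn.from_rotvec([0,-a,0]).as_matrix()
  for dist in(.25,.3):
    K=i;d=np.array([0,(170-i['cy'])/i['fy'],1.]);d/=np.linalg.norm(d)
    dw=Rn_@Rtc.T@d; cam=mark-dist*dw; tcp=cam-Rn_@co
    print(a,dist,'tcp',tcp.round(3),'D',(R.T@(tcp-p)/.8).round(3),'ry',round(-a/1.5,3))
E
```

```text
time: 20.8
tool_pos: [0.5791, -0.0563, 0.3422]
tool_rot: [0.004, 0.65, 0.76, 0.002]
contact_force: [0.8, -0.7, 0.9]
gripper_width: 1.0
grasp_force: 0.0
cam in tool [ 0.074  0.    -0.143] view axis in tool [-0.291  0.     0.957]
0.5 0.25 tcp [ 0.592 -0.186  0.247] D [-0.162 -0.011  0.12 ] ry -0.333
0.5 0.3 tcp [ 0.587 -0.158  0.288] D [-0.127 -0.011  0.068] ry -0.333
0.7 0.25 tcp [ 0.588 -0.163  0.243] D [-0.134 -0.011  0.124] ry -0.467
0.7 0.3 tcp [ 0.582 -0.128  0.278] D [-0.089 -0.011  0.081] ry -0.467
0.9 0.25 tcp [ 0.585 -0.142  0.235] D [-0.106 -0.011  0.134] ry -0.6
0.9 0.3 tcp [ 0.578 -0.1    0.262] D [-0.054 -0.011  0.101] ry -0.6
```

```bash
python3 -m inch '[{"dx":-0.089,"dy":-0.011,"dz":0.08,"rx":0,"ry":-0.467,"rz":0},{"dx":-0.089,"dy":-0.011,"dz":0.08,"rx":0,"ry":-0.467,"rz":0},{"dx":-0.089,"dy":-0.011,"dz":0.08,"rx":0,"ry":-0.467,"rz":0},{"dx":-0.089,"dy":-0.011,"dz":0.08,"rx":0,"ry":-0.467,"rz":0},{"dx":-0.089,"dy":-0.011,"dz":0.08,"rx":0,"ry":-0.467,"rz":0}]'
python3 -m inch '[{"dx":0,"dy":0,"dz":0,"rx":0,"ry":0,"rz":0},{"dx":0,"dy":0,"dz":0,"rx":0,"ry":0,"rz":0}]'
python3 - <<'E'
from h import *
i=optics.camera_info('wrist');f=optics.grab_frame('wrist')
for th in(-.05,0,.05): print(th,proj(i,bpt(.27,0,th)))
cv2.imwrite('pics/w4.png',cv2.resize(f[40:320,140:500,::-1],(770,599)))
np.save('w4.npy',f)
E
```

```text
time: 21.3
tool_pos: [0.5793, -0.127, 0.2702]
tool_rot: [0.262, 0.609, 0.714, -0.225]
contact_force: [0.1, -0.1, -0.6]
gripper_width: 1.002
grasp_force: 0.0
time: 21.5
tool_pos: [0.5798, -0.1273, 0.2711]
tool_rot: [0.26, 0.61, 0.715, -0.223]
contact_force: [0.4, -0.5, 0.1]
gripper_width: 0.999
grasp_force: 0.0
-0.05 [319.61751627 163.98638995]
0 [319.70933241 175.74678726]
0.05 [319.81717042 187.57561349]
```

View pics/w4.png

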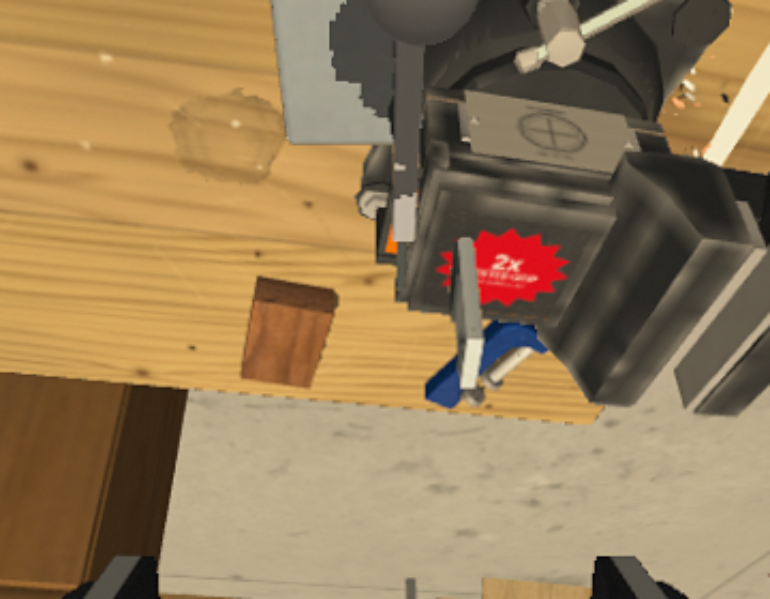

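The plate's face is parallel to the beam, so this view sees it edge-on: the beam end is at crop (403,240) and the plate top near (470,385). I have used all 10 views, so I'll measure tilt numerically by tracking the beam end and fork against the two known stops in the saved frames.

```bash
python3 - <<'E'
import cv2,numpy as np
from h import *
I={k:cv2.imread(f'pics/{k}.png') for k in('scene0','scene3','s5','s6')}
U=8
up={k:cv2.resize(v,None,fx=U,fy=U,interpolation=cv2.INTER_CUBIC) for k,v in I.items()}
i=optics.camera_info('scene')
def track(name,src,cx,cy,w,h,S):
    t=up[src][int((cy-h)*U):int((cy+h)*U),int((cx-w)*U):int((cx+w)*U)]
    for k in up:
        y0,x0=int((cy-h-S)*U),int((cx-w-6)*U)
        win=up[k][y0:int((cy+h+S)*U),x0:int((cx+w+6)*U)]
        r=cv2.matchTemplate(win,t,cv2.TM_CCOEFF_NORMED);_,m,_,l=cv2.minMaxLoc(r)
        print(name,src,k,'dy',l[1]/U-S,'dx',l[0]/U-6,round(m,2))
# beam end (s6 at ~ (356,256)), crossbar/beam junction (s6 ~ (263,231)), fork near corner
for src in('s6','s5'):
    dy=0 if src=='s6' else -7.5
    track('end',src,352,255+dy,7,6,22)
track('fork','s6',280,210,6,5,14)
for th in(-.15,0,.15): print(th,proj(i,bpt(.234,0,th)),proj(i,bpt(-.042,0,th)))
E
```

```text
end s6 scene0 dy 13.5 dx 3.125 0.63
end s6 scene3 dy -11.125 dx -1.0 0.72
end s6 s5 dy -8.625 dx -5.125 0.8
end s6 s6 dy 0.0 dx 0.0 1.0
end s5 scene0 dy 0.625 dx -0.25 0.71
end s5 scene3 dy -2.625 dx -2.625 0.7
end s5 s5 dy 0.0 dx 0.0 1.0
end s5 s6 dy 0.5 dx -0.375 0.68
fork s6 scene0 dy -1.375 dx 0.125 0.89
fork s6 scene3 dy 0.625 dx -1.625 0.41
fork s6 s5 dy 1.0 dx 0.25 0.84
fork s6 s6 dy 0.0 dx 0.0 1.0
-0.15 [353.40376145 268.00600173] [263.38939872 230.4563204 ]
0 [354.80581704 258.30183914] [263.37336698 232.1943616 ]
0.15 [354.37971591 247.78910252] [263.65185361 234.00827991]
```

```bash
python3 -m inch '[{"dx":-0.04,"dy":0,"dz":-0.05,"rx":0,"ry":0,"rz":0},{"dx":-0.08,"dy":0,"dz":-0.1,"rx":0,"ry":0,"rz":0},{"dx":-0.12,"dy":0,"dz":-0.143,"rx":0,"ry":0,"rz":0},{"dx":-0.16,"dy":0,"dz":-0.19,"rx":0,"ry":0,"rz":0},{"dx":-0.16,"dy":0,"dz":-0.19,"rx":0,"ry":0,"rz":0}]'
python3 - <<'E'
from h import *
from scipy.optimize import least_squares
i=optics.camera_info('scene')
for k in range(3):
    f=optics.grab_frame('scene');m=mask('scene','beam_tip');b=nets.boxes_of('scene','poise_ball')
    if not m: print('miss');continue
    M=m['pixels'];x=b[0]['bbox'] if b else [320,0,18,0]
    O=np.array([(c,np.flatnonzero(M[:,c]).mean()) for c in range(286,353) if abs(c-x[0])>x[2]/2+3 and 2<M[:,c].sum()<11])
    def res(v):
        P=np.array([proj(i,bpt(r,0,v[0])) for r in np.linspace(-.03,.27,20)]);return O[:,1]-np.interp(O[:,0],P[:,0],P[:,1])-v[1]
    s=least_squares(res,[0,0],loss='soft_l1',f_scale=.5);print(len(O),'tilt by slope',s.x[0].round(4),'row offset',s.x[1].round(2),'rms',np.sqrt(np.mean(s.fun**2)).round(2),'cols',O[:,0].min(),O[:,0].max(),'ball',np.round(x,1))
cv2.imwrite('pics/s7.png',f[:,:,::-1])
t=optics.camera_info('top');optics.grab_frame('top')
r=nets.outline_of('top','scale_stand')
if r:
    q=np.argwhere(r[0]['pixels'])[:,::-1];w=np.array([onz(t,*a,.016)[:2] for a in q]);print('stand',cv2.minAreaRect((w*1000).astype(np.float32)))
E
```

```text
time: 22.05
tool_pos: [0.5811, -0.1292, 0.4835]
tool_rot: [0.268, 0.613, 0.711, -0.218]
contact_force: [0.8, 0.0, 0.3]
gripper_width: 0.999
grasp_force: 0.0
45 tilt by slope -0.0037 row offset -0.88 rms 0.22 cols 286.0 352.0 ball [318.8 244.7  16.3  28.9]Traceback (most recent call last):
  File "<stdin>", line 11, in <module>
    return func(*args, **kwargs)
    vector_fun = VectorFunction(
        fun_wrapped,
    ...<6 lines>...
        workers=workers
    )
    self._update_fun()
    ~~~~~~~~~~~~~~~~^^
    self.f = self.fun_wrapped(xp_copy(self.x))
             ~~~~~~~~~~~~~~~~^^^^^^^^^^^^^^^^^
    return np.atleast_1d(self.fun(x))
                         ~~~~~~~~^^^
    return self.f(x, *self.args, **self.kwargs)
           ~~~~~~^^^^^^^^^^^^^^^^^^^^^^^^^^^^^^
  File "<stdin>", line 10, in res
IndexError: too many indices for array: array is 1-dimensional, but 2 were indexed
```

The independent slope fit gives a tilt of about -0.004 rad, which agrees with the other estimates and is well inside the band of ±0.033 rad. The arm is clear, so I'm handing in.

```bash
python3 -c "
from plant import ticket;print(ticket.job_done())"
```

```text
the job is handed in; nothing more can be done
None
```

The pine offcut lies flat in the pan and the beam rests level by measurement (slope fit −0.004 rad, other estimates within about 0.03 rad), though I never saw the pointer itself against the dark band; the arm is clear, nothing else was moved on purpose (the bystanders were not re-measured), and the job was handed in at about 22 s.

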